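Change over the topping caddies

ROBOT

A 6-joint arm with a two-finger parallel gripper is mounted at the origin on the work surface. World frame = base frame: x ahead of the robot, y to its left, z up, the work surface at z = 0. Lengths are in m, angles in rad, forces in N, time in s.
With the tool pointing down it reaches from about 0.3 to 1 m from the base axis. Payload 5.1 kg.
Tool frame: the origin (TCP) lies on the centre line of the jaws, within the pads' length; the fingertips stand 17 mm ahead of it and the grasp point (between the pads) lies 2 mm behind it; z points along the fingers, y is the line along which they close (so a half turn about z gives the same grasp; the last joint's range is limited). The gripper opens to 95 mm and grips with 3 to 60 N. Pads are 20 mm wide; open, the fingers measure 119 mm over their backs; the gripper's body (75 mm by 180 mm) begins 59 mm behind the grasp point.
Start: joints at [-1.273, 0.124, 1.65, -0, 1.367, -0.083], TCP at [0.242, -0.603, 0.232] pointing down, gripper open.
Joint ranges: [-2.61, 2.61], [-1.02, 2.33], [0.03, 2.71], [-1.35, 4.49], [0.32, 2.68], [-2.91, 2.91]. Speed limits (rad/s): [2.57, 2.57, 3.14, 3.14, 3.14, 3.14].

INTERFACE

Orientations are given as a unit quaternion [w, x, y, z].
In Python, from station import sensors, snapshot, workorder gives the robot as it stands.
- The arm moves only by the tool drive_tool, never from a script. Its argument "commands" is a list that holds one entry, the list of rows, each a list of 5 numbers: the shift along the tool's x, y, z in m, then the turn about the tool's z in rad, then the finger opening in m, from 0 to 0.0951. A call has 1 to 12 rows; each row is the pose to reach, as a shift and turn from the pose commanded when the call began, along the tool's axes at that moment; what a row does not reach only later rows make up. A row lasts 1/8 s, in which the tool goes at most 62.5 mm and 10.7 degrees, less where a joint would pass 70% of its speed; a pose out of reach is approached as far as the arm can. A call with a gripper value outside its range is refused whole. The fingers move at their own pace and stop on an object; the grip force is fixed at half the most. Time passes only in rows, so rows that repeat a pose let the fingers close. It gives the time, the measured TCP pose, the force, the opening and the grip force at its end, in the units of the state.
- sensors.observe(): the state, without advancing time (a new reading comes with each control period).
- snapshot(name): name is "side" or "top"; returns a dict with "img" (384x512x3 uint8, red, green, blue), "range_z" (384x512 float32, m along the optical axis (not along the pixel's ray), 0 where there is no reading), "K" (3x3 intrinsics, pixels), "k1" (the pictures are not rectified: a ray, as slopes to the right and down, at radius r is drawn at 1 + k1 r^2 times it, then the intrinsics apply), "rvec" (rotation vector, rad) and "tvec" (3), from world to camera coordinates, as OpenCV has them. Camera axes: x right, y down, z forward; pixel columns grow to the right and rows downward; lengths in m; the calibration is good to about 2 mm. A picture is of the moment at which its call begins.
- workorder.close_job(): hands the job in; it is judged then, once.
The state is a dict: "time_s": time; "joint_positions": joint angles; "dq": joint speeds; "effort": joint torques, N m; "eef_pos": TCP position; "orientation": TCP orientation; "ft_force": force on the tool from outside, world axes, zero at the start; "wrist_torque": the same for the moment, N m; "grip_width": finger opening in m; "gripper_force": force on a finger pad.
Only numpy, scipy, OpenCV 4.12 (cv2) and the standard library are available. Lean on these libraries where they do the work, as an engineer would, in place of code of your own. Each camera call takes 0.05 s, during which the arm holds its last target. There are 200 camera calls.

TASK

The white drops are done and the dark ones come next: first tip the open lid of the ivory caddy over so that it falls shut, then flip the orange caddy's lid open past upright, so that it leans back on its stop and stays open by itself. Do it with light fingertip pushes; nothing is lifted off the table or carried, and both caddies and everything else stay where they stand.

Things in the scene. Friction and masses are not known exactly. Their poses are not given: they have to be found in the camera images.
- ivory_caddy: ivory topping caddy, a heavy loose box (1.8 kg) 110 deep (its x) x 120 wide (its y) x 100 high, filled with white chocolate drops; its lid is the same colour, a plate 110 x 120 x 6 with a small label, lying on the rim when shut (underside 100 above the table). Origin: centre of the underside; z up, x from the front (tab) to the hinged back wall, roughly away from the robot
- ivory_lid (a joint): hinge of the ivory caddy's lid, rad: 0 shut, about 1.57 upright, 1.9 its stop, leaning back away from the robot side. The hinge is free-running and lightly damped (it falls shut in about a second): the lid (about 0.15 kg) falls shut from below about 1.5 and falls back to the stop from above it
- ivory_lid_tab (a point): middle of the outer edge of the steel lift tab on the ivory lid (tab 70 wide, 6 thick, sticking out 28 beyond the caddy's front wall and 28 beyond the lid's edge, with free room below it down to low things on the table; its edge is 138 from the hinge line). Moves with the lid
- ivory_lid_hinge (a point): middle of the ivory lid's hinge line, on the caddy's back rim, 100 above the table. Its x axis turns with the lid; when the lid is shut x points from the tab to the hinge and z up
- orange_caddy: orange topping caddy, a heavy loose box (1.8 kg) 110 deep (its x) x 120 wide (its y) x 100 high, filled with dark chocolate drops; its lid is the same colour, a plate 110 x 120 x 6 with a small label, lying on the rim when shut (underside 100 above the table). Origin: centre of the underside; z up, x from the front (tab) to the hinged back wall, roughly away from the robot
- orange_lid (a joint): hinge of the orange caddy's lid, rad: 0 shut, about 1.57 upright, 1.9 its stop, leaning back away from the robot side. The hinge is free-running and lightly damped (it falls shut in about a second): the lid (about 0.15 kg) falls shut from below about 1.5 and falls back to the stop from above it
- orange_lid_tab (a point): middle of the outer edge of the steel lift tab on the orange lid (tab 70 wide, 6 thick, sticking out 28 beyond the caddy's front wall and 28 beyond the lid's edge, with free room below it down to low things on the table; its edge is 138 from the hinge line). Moves with the lid
- orange_lid_hinge (a point): middle of the orange lid's hinge line, on the caddy's back rim, 100 above the table. Its x axis turns with the lid; when the lid is shut x points from the tab to the hinge and z up
- mould: bystander: amber chocolate mould, 90 x 150 x 16, lying flat; origin: centre of its underside
- jar: bystander: amber glass jar with brass lid, 56 across, 100 high; origin: centre of its underside
- steel_pot: bystander: open steel pot with two side handles, 90 across, 100 high; origin: centre of its underside
- red_tin: bystander: red tin, 68 across, 80 high; origin: centre of its underside
- bowl: bystander: white bowl, 110 across, 45 high; origin: centre of its underside
- spatula: bystander: spatula with wooden handle, 240 long, lying flat along its x; origin: its middle, underside
- spoon: bystander: spoon, 160 long, lying flat along its x; origin: its middle, underside
Not all that is in view belongs to the job. What is shaped like the ivory_caddy but green is not meant.

How it is judged:
On the way, in this order (a step that is already met when the one before it is completed fails the run):
1. the ivory lid has been tipped shut while the orange one is still shut (value of joint ivory_lid below 0.05 rad and value of joint orange_lid below 0.3 rad), for 0.2 s.
2. the orange lid leans back past upright (value of joint orange_lid above 1.75 rad), for 0.2 s.
At the end, for the whole second after the job is handed in: The ivory lid is shut (below 0.05 rad), the orange lid rests open by itself (above 1.8 rad, at rest), both caddies stand within 40 mm and the bystanders within 30 mm of where they started (value of joint ivory_lid below 0.05 rad and value of joint orange_lid above 1.8 rad and velocity of joint orange_lid between -0.1 and 0.1 rad/s and distance of each of ivory_caddy, orange_caddy from where it was at the start of the episode below 0.04 m and distance of each of mould, jar, steel_pot, red_tin, bowl, spatula, spoon from where it was at the start of the episode below 0.03 m); the robot touches nothing.
It fails at once if a caddy is lifted, tipped or shifted more than 40 mm (distance of any of ivory_caddy, orange_caddy from where it was at the start of the episode above 0.04 m or height (world z) of any of ivory_caddy, orange_caddy above 0.02 m or angle between any of ivory_caddy, orange_caddy's own z axis and vertical above 0.2 rad).
It fails at once if a lid or caddy is squeezed or forced (finger force above 20 N) (contact force between the fingers and ivory_caddy above 20 N or contact force between the fingers and orange_caddy above 20 N).
It fails at once if a bystander is lifted or shifted more than 30 mm (distance of any of mould, jar, steel_pot, red_tin, bowl, spatula, spoon from where it was at the start of the episode above 0.03 m).
It also fails if it takes over 56 s, if anything falls off the work surface, if the arm or the gripper's body presses on something with over 40 N, if the wrist force passes 120 N, or if a joint passes its speed limit or range.

## Working session

There is one attempt and no reset: what is moved stays moved. The work goes in short steps, Python scripts to look and compute and a tool call to move; the robot and the scene stay as the last step left them, time stands still between calls to the robot, and variables do not carry over. Pictures are saved under pics/ and viewed, at most 10 in all, crops included, and the job is handed in when it is done.

Besides the shell and the picture viewer there is one more tool, called after "Request:" in YAML: its name, and indented under it one key for each argument. drive_tool: Moves the arm, as the interface text tells. Its arguments: {"type":"object","properties":{"commands":{"type":"array"}},"required":["commands"]}

```bash
mkdir -p pics
cat > h.py <<'E'
import numpy as np, cv2
from station import sensors, snapshot, workorder
def world(s):
    """world xyz per pixel from the depth picture"""
    h,w=s["range_z"].shape; K=np.array(s["K"]); 
    u,v=np.meshgrid(np.arange(w),np.arange(h))
    d=np.array([s["k1"],0,0,0,0],float)
    p=cv2.undistortPoints(np.stack([u,v],-1).reshape(-1,1,2).astype(np.float64),K,d).reshape(h,w,2)
    z=s["range_z"].astype(float)
    c=np.dstack([p[...,0]*z,p[...,1]*z,z])
    R=cv2.Rodrigues(np.array(s["rvec"],float))[0]
    P=(c-np.array(s["tvec"]).reshape(3))@R
    P[z==0]=np.nan
    return P
def save(s,n): cv2.imwrite(n,cv2.cvtColor(s["img"],cv2.COLOR_RGB2BGR))
E
python3 - <<'E'
from h import *
for n in("top","side"):
    s=snapshot(n); save(s,f"pics/{n}0.png"); np.savez(f"{n}0.npz",**s)
    P=world(s); print(n,np.nanmin(P.reshape(-1,3),0),np.nanmax(P.reshape(-1,3),0), s["tvec"])
print(sensors.observe())
E
```

```text
top [-0.03816704 -1.35450657 -0.77171425] [1.56332822 1.29942756 0.73295351] [0.02202192 0.54009561 1.37063815]
side [-1.03273591 -0.5559766  -0.71710794] [1.55997312 2.01268074 0.58962365] [-0.53655118  0.10399604  1.00451711]
{'time_s': 0.1, 'joint_positions': array([-1.27260633e+00,  1.24432903e-01,  1.65153672e+00, -2.30697020e-06,
        1.36749534e+00, -8.26445741e-02]), 'dq': array([ 0.00049535, -0.00165619, -0.00226808,  0.0004867 ,  0.00100088,
        0.00333283]), 'effort': array([ 6.73335253e-04, -4.18881047e+01, -3.61096609e+01,  7.76424143e-02,
        4.61778883e-02, -6.48341779e-05]), 'eef_pos': array([ 0.24138565, -0.6029257 ,  0.23051488]), 'orientation': array([-9.30600125e-04,  9.81924867e-01,  1.89268803e-01, -1.01819516e-04]), 'ft_force': array([-0.34882565,  0.01962377, -0.22208966]), 'wrist_torque': array([-0.03613681,  0.05698518,  0.00279548]), 'gripper_force': 0.0, 'grip_width': 0.09502359465218888}
```

View pics/top0.png

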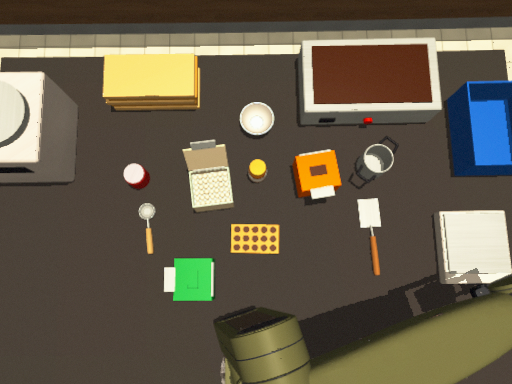

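View pics/side0.png

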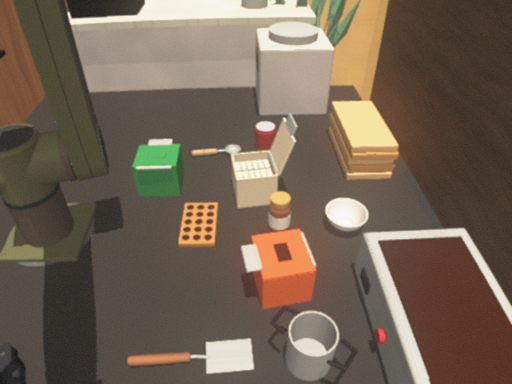

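Top view: the open ivory caddy is at (211,188) with its lid at (206,158) and tab at (203,145). The orange caddy, shut, is at (318,172) with its tab at (322,193). The green box at (192,280) is the decoy: right shape, wrong colour. The side view agrees: ivory at (255,180), orange at (282,270).

Run:
```python
from h import *
for n in("top","side"):
    s=dict(np.load(f"{n}0.npz")); s["k1"]=float(s["k1"]); P=world(s); hsv=cv2.cvtColor(s["img"],cv2.COLOR_RGB2HSV)
    X,Y,Z=[P[...,i] for i in range(3)]
    om=(hsv[...,0]<12)&(hsv[...,1]>200)&(hsv[...,2]>120)&(abs(Z-.106)<.012)
    om[:, :200]=0
    p=P[om][:,:2].astype(np.float32); r=cv2.minAreaRect(p); print(n,"orange lid",om.sum(),r,cv2.boxPoints(r).round(3).tolist(),np.median(Z[om]))
    tab=(hsv[...,1]<60)&(abs(Z-.106)<.02)&(np.hypot(X-r[0][0],Y-r[0][1])<.11)
    if tab.sum(): print(" tab",tab.sum(),P[tab].mean(0).round(3),P[tab].min(0).round(3),P[tab].max(0).round(3))
    cx=(206,158) if n=="top" else (283,152)
    q=[(211,188),(206,158),(203,145),(192,205),(231,203),(229,165),(257,168),(375,160)] if n=="top" else [(255,180),(284,150),(291,125),(280,200),(312,340)]
    for u,v in q: print(" px",(u,v),P[v,u].round(3),hsv[v,u])
    # ivory points: anything 0.08..0.3 high near the caddy
    u,v=cx; roi=np.zeros(Z.shape,bool); roi[v-50:v+60,u-50:u+40]=1
    c=P[cx[1],cx[0]]
    m=roi&(Z>.11)&(hsv[...,1]<110)&(np.hypot(X-c[0],Y-c[1])<.12)
    p=P[m]; print(" ivory lid pts",m.sum(),p.min(0).round(3),p.max(0).round(3))
    ce=p.mean(0); U,S,V=np.linalg.svd(p-ce,full_matrices=False); print(" centre",ce.round(3),"normal",V[2].round(3),"S",S)
    m=roi&(abs(Z-.095)<.012)&(hsv[...,1]<110)
    p=P[m][:,:2].astype(np.float32); r=cv2.minAreaRect(p); print(" ivory rim",m.sum(),r,cv2.boxPoints(r).round(3).tolist())
    m=roi&(Z>.215)&(np.hypot(X-c[0],Y-c[1])<.12)
    if m.sum(): print(" top edge",P[m].mean(0).round(3),P[m].min(0).round(3),P[m].max(0).round(3))
```

```text
top orange lid 15 ((0.5825648307800293, -0.1269443929195404), (0.10003551095724106, 0.0011221413733437657), 8.501384735107422) [[0.5329999923706055, -0.1340000033378601], [0.5329999923706055, -0.13500000536441803], [0.6320000290870667, -0.11999999731779099], [0.6320000290870667, -0.11900000274181366]] 0.10584000958763734
 tab 243 [ 0.55  -0.188  0.108] [ 0.508 -0.227  0.101] [ 0.656 -0.129  0.116]
 px (211, 188) [0.551 0.137 0.072] [ 20  76 221]
 px (206, 158) [0.625 0.145 0.151] [ 20  96 192]
 px (203, 145) [0.646 0.147 0.212] [ 25  33 138]
 px (192, 205) [0.494 0.191 0.104] [ 35  50 223]
 px (231, 203) [0.503 0.076 0.075] [ 21  86 128]
 px (229, 165) [0.639 0.085 0.004] [16 69 81]
 px (257, 168) [ 0.606 -0.004  0.095] [ 27 190 252]
 px (375, 160) [ 0.646 -0.388  0.008] [ 26  22 244]
 ivory lid pts 1025 [0.601 0.086 0.11 ] [0.659 0.207 0.24 ]
 centre [0.63  0.146 0.171] normal [-0.939 -0.104  0.327] S [1.18964231 1.04765939 0.05365486]
 ivory rim 519 ((0.5534332990646362, 0.138620525598526), (0.11702598631381989, 0.12016824632883072), 6.265068054199219) [[0.48899999260902405, 0.1920
[... 473 characters left out ...]
 [ 18  73 198]
 px (291, 125) [0.644 0.139 0.22 ] [ 22  32 152]
 px (280, 200) [ 0.605 -0.014  0.101] [ 21 124 240]
 px (312, 340) [ 0.641 -0.334  0.004] [ 22  20 228]
 ivory lid pts 828 [0.601 0.083 0.11 ] [0.654 0.21  0.233]
 centre [0.627 0.139 0.172] normal [-0.939 -0.117  0.323] S [1.03345702 0.98223039 0.03763324]
 ivory rim 688 ((0.5572342872619629, 0.23547106981277466), (0.33092960715293884, 0.12734311819076538), 88.812744140625) [[0.49000000953674316, 0.07100000232458115], [0.6169999837875366, 0.0689999982714653], [0.6240000128746033, 0.4000000059604645], [0.4970000088214874, 0.4020000100135803]]
 top edge [0.645 0.145 0.225] [0.638 0.114 0.215] [0.654 0.183 0.233]
  return _methods._mean(a, axis=axis, dtype=dtype,
  ret = ret.dtype.type(ret / rcount)
```

Run:
```python
import cv2,numpy as np
a=cv2.imread("pics/top0.png")[120:240,120:400]; b=cv2.imread("pics/side0.png")[100:320,200:350]
cv2.imwrite("pics/crop.png",np.hstack([cv2.resize(a,None,fx=1.9,fy=1.9),np.zeros((228,4,3),np.uint8),cv2.resize(b,(155,228))]))
```

```text
(no output)
```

View pics/crop.png

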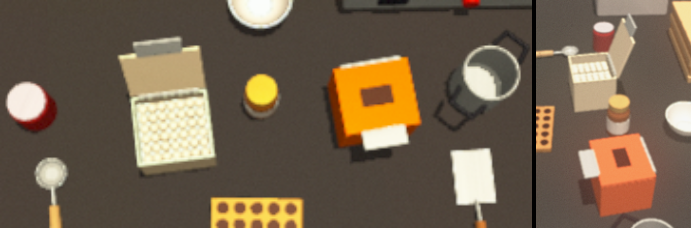

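The crop confirms it: the left box is the ivory caddy with its lid leaning back, and the right one is the orange caddy, shut, with its pale steel tab towards the robot at crop (385,137). I still need the orange pose, then I'll move.

```bash
cat >> h.py <<'E'
def rel(target, yaw=None):
    """shift (tool axes) and turn to bring the TCP to a world point with tool x at world angle yaw"""
    from scipy.spatial.transform import Rotation as R
    o=sensors.observe(); q=o["orientation"]; r=R.from_quat(np.r_[q[1:],q[0]])
    x=r.as_matrix()[:,0]; a=np.arctan2(x[1],x[0])
    return r.inv().apply(np.array(target)-o["eef_pos"]).round(4), (0 if yaw is None else round(a-yaw,3)), round(a,3)
E
python3 - <<'E'
from h import *
for n in("top","side"):
    s=dict(np.load(f"{n}0.npz")); s["k1"]=float(s["k1"]); P=world(s); hsv=cv2.cvtColor(s["img"],cv2.COLOR_RGB2HSV)
    X,Y,Z=[P[...,i] for i in range(3)]
    near=np.hypot(X-.58,Y+.18)<.15
    h=near&(Z>.098)&(Z<.12)
    om=(h&(hsv[...,0]<22)&(hsv[...,1]>170)).astype(np.uint8)
    p=P[om>0][:,:2].astype(np.float32); r=cv2.minAreaRect(p); print(n,"lid",r,cv2.boxPoints(r).round(3).tolist())
    t=h&(hsv[...,1]<80)&(X<.555)
    p=P[t]; r=cv2.minAreaRect(p[:,:2].astype(np.float32)); print(" tab",t.sum(),r,cv2.boxPoints(r).round(3).tolist(),np.median(p[:,2]))
    for nm,c,rad in(("behind ivory",(.72,.15),.09),("front orange",(.46,-.2),.06)):
        m=np.hypot(X-c[0],Y-c[1])<rad; print(" ",nm,np.nanmax(Z[m]).round(3))
for t in([.72,.155,.30],[.70,.152,.222]): print(rel(t,.115))
E
```

```text
top lid ((0.5935508608818054, -0.18686898052692413), (0.10988667607307434, 0.12286068499088287), 8.137521743774414) [[0.5299999713897705, -0.1340000033378601], [0.5479999780654907, -0.2549999952316284], [0.6570000052452087, -0.23999999463558197], [0.6389999985694885, -0.11800000071525574]]
 tab 224 ((0.5269266366958618, -0.1956157684326172), (0.029884643852710724, 0.07034654170274734), 9.257033348083496) [[0.5070000290870667, -0.16300000250339508], [0.5180000066757202, -0.2329999953508377], [0.546999990940094, -0.2280000001192093], [0.5360000133514404, -0.15800000727176666]] 0.10770997206180491
  behind ivory 0.24
  front orange 0.115
side lid ((0.5901468396186829, -0.18652409315109253), (0.10920313000679016, 0.12057468295097351), 8.202634811401367) [[0.527999997138977, -0.13500000536441803], [0.5450000166893005, -0.2540000081062317], [0.652999997138977, -0.23800000548362732], [0.6359999775886536, -0.11900000274181366]]
 tab 396 ((0.5258562564849854, -0.19651858508586884), (0.031276486814022064, 0.06940436363220215), 8.504172325134277) [[0.5049999952316284, -0.16500000655651093], [0.515999972820282, -0.2329999953508377], [0.5460000038146973, -0.2290000021457672], [0.5360000133514404, -0.1599999964237213]] 0.1064832022844562
  behind ivory 0.233
  front orange 0.109
(array([ 0.7261, -0.5259, -0.0684]), np.float64(0.266), np.float64(0.381))
(array([ 0.7064, -0.5304,  0.0096]), np.float64(0.266), np.float64(0.381))
```

Request:
drive_tool:
  commands:
    - [[0, 0, -0.07, 0.05, 0], [0.06, -0.04, -0.07, 0.1, 0], [0.726, -0.526, -0.07, 0.266, 0], [0.726, -0.526, -0.07, 0.266, 0], [0.726, -0.526, -0.07, 0.266, 0], [0.726, -0.526, -0.07, 0.266, 0], [0.726, -0.526, -0.07, 0.266, 0], [0.726, -0.526, -0.07, 0.266, 0], [0.726, -0.526, -0.07, 0.266, 0], [0.726, -0.526, -0.07, 0.266, 0], [0.726, -0.526, -0.07, 0.266, 0], [0.726, -0.526, -0.07, 0.266, 0]]

```text
time_s: 1.6
eef_pos: [0.6094, -0.0207, 0.3009]
orientation: [0.0, 0.998, 0.057, -0.0]
ft_force: [0.2, 0.1, -0.4]
grip_width: 0.0005
gripper_force: 0.0
```

Request:
drive_tool:
  commands:
    - [[0, 0, 0, 0, 0]]

```text
time_s: 1.72
eef_pos: [0.6097, -0.0191, 0.3002]
orientation: [-0.0, 0.998, 0.06, -0.001]
ft_force: [-0.1, -0.6, -0.8]
grip_width: 0.0004
gripper_force: 0.0
```

```bash
python3 -c "
from h import *
for t in([.72,.155,.30],[.71,.153,.222]): print(rel(t,.115))"
```

```text
(array([ 0.1304, -0.1596,  0.0002]), np.float64(0.005), np.float64(0.12))
(array([ 0.1203, -0.1587,  0.0782]), np.float64(0.005), np.float64(0.12))
```

Request:
drive_tool:
  commands:
    - [[0.13, -0.16, 0, 0, 0], [0.13, -0.16, 0, 0, 0], [0.13, -0.16, 0, 0, 0], [0.13, -0.16, 0, 0, 0], [0.13, -0.16, 0, 0, 0], [0.13, -0.16, 0.05, 0, 0], [0.13, -0.16, 0.08, 0, 0], [0.13, -0.16, 0.08, 0, 0], [0.13, -0.16, 0.08, 0, 0]]

```text
time_s: 2.85
eef_pos: [0.7201, 0.1498, 0.2236]
orientation: [0.0, 0.998, 0.057, 0.001]
ft_force: [0.3, -0.1, 1.0]
grip_width: 0.0005
gripper_force: 0.0
```

Request:
drive_tool:
  commands:
    - [[-0.01, 0, 0, 0, 0], [-0.02, 0, 0, 0, 0], [-0.03, 0, 0, 0, 0], [-0.036, 0, 0, 0, 0], [-0.042, 0, 0, 0, 0], [-0.048, 0, 0, 0, 0], [-0.054, 0, 0, 0, 0], [-0.06, 0, 0, 0, 0], [-0.066, 0, 0, 0, 0]]

```text
time_s: 3.98
eef_pos: [0.6539, 0.1435, 0.2216]
orientation: [-0.0, 0.998, 0.057, 0.0]
ft_force: [0.3, 0.2, 1.1]
grip_width: 0.0003
gripper_force: 0.3
```

Request:
drive_tool:
  commands:
    - [[-0.008, 0, 0, 0, 0], [-0.015, 0, 0, 0, 0], [-0.022, 0, 0, 0, 0], [-0.028, 0, 0, 0, 0], [-0.034, 0, 0, 0, 0], [-0.04, 0, 0, 0, 0], [-0.046, 0, 0, 0, 0], [-0.052, 0, 0, 0, 0], [-0.058, 0, 0, 0, 0], [-0.064, 0, 0, 0, 0], [-0.07, 0, 0, 0, 0]]

```text
time_s: 5.35
eef_pos: [0.5841, 0.1355, 0.2214]
orientation: [-0.0, 0.998, 0.057, -0.0]
ft_force: [-0.3, 0.1, 0.1]
grip_width: 0.0006
gripper_force: 0.0
```

Request:
drive_tool:
  commands:
    - [[0, 0, -0.05, 0, 0], [0, 0, -0.08, 0, 0], [0, 0, -0.08, 0, 0], [0, 0, -0.08, 0, 0], [0, 0, -0.08, 0, 0], [0, 0, -0.08, 0, 0], [0, 0, -0.08, 0, 0], [0, 0, -0.08, 0, 0]]

```text
time_s: 6.35
eef_pos: [0.5845, 0.1355, 0.3012]
orientation: [0.0, 0.998, 0.057, -0.0]
ft_force: [-0.5, -0.5, -1.2]
grip_width: 0.0004
gripper_force: 0.0
```

Run:
```python
from h import *
s=snapshot("side"); save(s,"pics/side1.png")
P=world(s)
m=(np.hypot(P[...,0]-.55,P[...,1]-.14)<.06)&(P[...,2]<.2); print(np.nanpercentile(P[...,2][m],[5,50,95,100]))
yaw=.145; d=np.array([np.cos(yaw),np.sin(yaw)]); e=np.array([.511,-.198])
a=e-d*.045; print("pre",a,rel([*a,.30],yaw))
```

```text
[0.04793024 0.10703036 0.10906067 0.11073372]
pre [ 0.46647223 -0.20450216] (array([-0.1562,  0.3243,  0.0013]), np.float64(-0.03), np.float64(0.115))
```

View pics/side1.png

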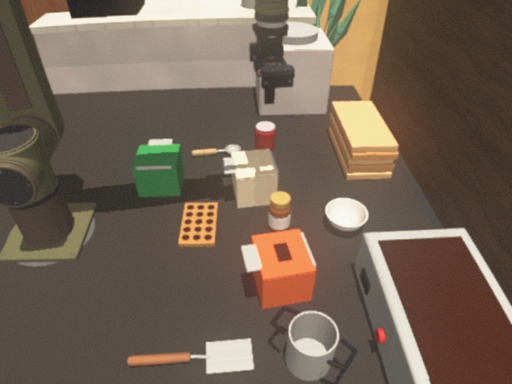

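The ivory lid is now shut: the box top at (253,175) reads level at 0.107. Now I'll move in front of the orange tab, which is at (252,258).

Request:
drive_tool:
  commands:
    - [[-0.156, 0.324, 0, -0.03, 0], [-0.156, 0.324, 0, -0.03, 0], [-0.156, 0.324, 0, -0.03, 0], [-0.156, 0.324, 0, -0.03, 0], [-0.156, 0.324, 0, -0.03, 0], [-0.156, 0.324, 0, -0.03, 0], [-0.156, 0.324, 0, -0.03, 0], [-0.156, 0.324, 0, -0.03, 0], [-0.156, 0.324, 0.06, -0.03, 0], [-0.156, 0.324, 0.12, -0.03, 0], [-0.156, 0.324, 0.2, -0.03, 0], [-0.156, 0.324, 0.2, -0.03, 0]]

```text
time_s: 7.9
eef_pos: [0.4644, -0.2011, 0.0969]
orientation: [-0.002, 0.997, 0.074, -0.003]
ft_force: [-0.4, -0.1, 0.4]
grip_width: 0.0005
gripper_force: 0.0
```

Request:
drive_tool:
  commands:
    - [[0.01, 0, 0, 0, 0], [0.02, 0, 0, 0, 0], [0.026, 0, 0, 0, 0], [0.03, 0, 0, 0, 0], [0.032, 0, 0, 0, 0], [0.032, 0, 0, 0, 0]]

```text
time_s: 8.65
eef_pos: [0.4974, -0.2002, 0.1024]
orientation: [0.0, 0.997, 0.073, -0.002]
ft_force: [-6.4, -1.1, 6.3]
grip_width: 0.0004
gripper_force: 3.4
```

Run:
```python
from h import *
s=snapshot("side"); cv2.imwrite("pics/side2.png",cv2.resize(cv2.cvtColor(s["img"],cv2.COLOR_RGB2BGR)[180:330,170:370],None,fx=4,fy=4,interpolation=cv2.INTER_CUBIC))
yaw=.145; d=np.array([np.cos(yaw),np.sin(yaw)]); o=sensors.observe()
print(o["eef_pos"],o["ft_force"],"gap axis-to-edge",(np.array([.511,-.198])-o["eef_pos"][:2])@d, "side off",np.cross(d,np.array([.511,-.198])-o["eef_pos"][:2]))
```

```text
[ 0.49739543 -0.20027841  0.1023761 ] [-7.04534627 -2.00567537  5.52613302] gap axis-to-edge 0.013791019704222916 side off 0.00028873810138485513<stdin>:4: DeprecationWarning: Arrays of 2-dimensional vectors are deprecated. Use arrays of 3-dimensional vectors instead. (deprecated in NumPy 2.0)
```

View pics/side2.png

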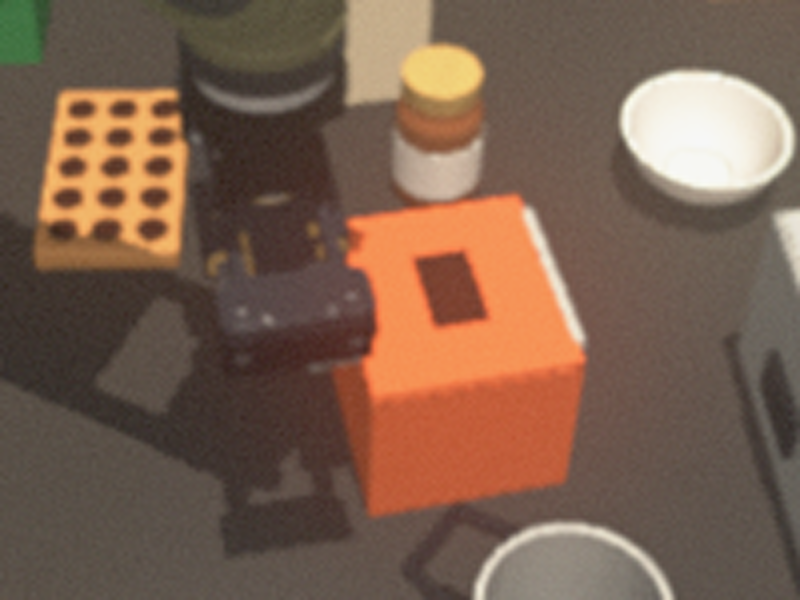

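The fingertip is in contact: the hand is in front of the tab at about (290,300), pressing 7 N with plenty of friction. Next I'll drag the tab edge upwards along its arc.

Request:
drive_tool:
  commands:
    - [[0, 0, -0.005, 0, 0], [0, 0, -0.01, 0, 0], [0.001, 0, -0.015, 0, 0], [0.0015, 0, -0.02, 0, 0], [0.0025, 0, -0.025, 0, 0], [0.0035, 0, -0.03, 0, 0]]

```text
time_s: 9.45
eef_pos: [0.5008, -0.1995, 0.1315]
orientation: [0.0, 0.997, 0.072, -0.001]
ft_force: [-5.8, -3.6, 0.5]
grip_width: 0.0004
gripper_force: 2.9
```

```bash
cat > ang.py <<'E'
from h import *
s=snapshot("side"); P=world(s); hsv=cv2.cvtColor(s["img"],cv2.COLOR_RGB2HSV)
m=(hsv[...,0]<22)&(hsv[...,1]>170)&(np.hypot(P[...,0]-.6,P[...,1]+.18)<.15)&(P[...,2]>.1)
p=P[m]; ce=p.mean(0); v=np.linalg.svd(p-ce,full_matrices=False)[2][2]; print("n",m.sum(),"tilt",np.arccos(abs(v[2])),v.round(2),"maxz",p[:,2].max(), "ft",sensors.observe()["ft_force"].round(1))
E
python3 ang.py
```

```text
n 392 tilt 0.3319091665063039 [0.33 0.01 0.95] maxz 0.23543083779528148 ft [-7.7 -1.9  0.2]
```

```bash
cat > ang.py <<'E'
from h import *
s=snapshot("side"); P=world(s); hsv=cv2.cvtColor(s["img"],cv2.COLOR_RGB2HSV)
d=np.array([np.cos(.145),np.sin(.145)]); q=(P[...,:2]-[.511,-.198])@d; t=(P[...,:2]-[.511,-.198])@[-d[1],d[0]]
m=(hsv[...,0]<22)&(hsv[...,1]>150)&(abs(t)<.065)&(P[...,2]>.09)&(q>-.01)&(q<.3)
for a in np.arange(0,.24,.02):
    k=m&(q>=a)&(q<a+.02)
    if k.sum()>5: print(round(a+.01,2),k.sum(),np.percentile(P[...,2][k],[10,50,90]).round(3))
print("ft",sensors.observe()["ft_force"].round(1))
cv2.imwrite("pics/now.png",cv2.resize(cv2.cvtColor(s["img"],cv2.COLOR_RGB2BGR)[180:330,170:370],None,fx=3,fy=3))
E
python3 ang.py
```

```text
0.03 154 [0.094 0.114 0.13 ]
0.05 377 [0.101 0.125 0.127]
0.07 436 [0.101 0.121 0.123]
0.09 377 [0.101 0.117 0.119]
0.11 428 [0.102 0.112 0.115]
0.13 292 [0.101 0.109 0.111]
ft [-6.5 -2.7  0.5]
```

Request:
drive_tool:
  commands:
    - [[0.002, 0, -0.006, 0, 0], [0.004, 0, -0.013, 0, 0], [0.006, 0, -0.019, 0, 0], [0.008, 0, -0.025, 0, 0], [0.011, 0, -0.031, 0, 0], [0.014, 0, -0.037, 0, 0], [0.0175, 0, -0.043, 0, 0], [0.021, 0, -0.049, 0, 0]]

```text
time_s: 10.55
eef_pos: [0.5227, -0.1962, 0.1813]
orientation: [0.0, 0.997, 0.072, 0.0]
ft_force: [-3.6, -1.7, 0.8]
grip_width: 0.0006
gripper_force: 1.6
```

```bash
python3 ang.py
```

```text
0.03 143 [0.092 0.099 0.101]
0.05 150 [0.097 0.163 0.167]
0.07 274 [0.098 0.152 0.159]
0.09 310 [0.1   0.139 0.146]
0.11 348 [0.101 0.125 0.131]
0.13 295 [0.1   0.113 0.118]
ft [-4.4 -0.6  3.7]
```

Request:
drive_tool:
  commands:
    - [[0.004, 0, -0.006, 0, 0], [0.009, 0, -0.011, 0, 0], [0.0135, 0, -0.016, 0, 0], [0.018, 0, -0.021, 0, 0], [0.023, 0, -0.025, 0, 0], [0.028, 0, -0.029, 0, 0], [0.034, 0, -0.034, 0, 0], [0.04, 0, -0.038, 0, 0], [0.046, 0, -0.041, 0, 0], [0.052, 0, -0.044, 0, 0], [0.058, 0, -0.047, 0, 0], [0.064, 0, -0.05, 0, 0]]

```text
time_s: 12.1
eef_pos: [0.5863, -0.1867, 0.2305]
orientation: [-0.0, 0.997, 0.072, -0.0]
ft_force: [-0.3, -0.4, -0.1]
grip_width: 0.0002
gripper_force: 0.1
```

```bash
python3 ang.py
```

```text
0.03 166 [0.092 0.099 0.102]
0.05 89 [0.092 0.098 0.101]
0.07 86 [0.091 0.097 0.102]
0.09 94 [0.092 0.099 0.102]
0.11 147 [0.093 0.101 0.203]
0.13 166 [0.092 0.098 0.132]
ft [-0.3 -0.6  0.4]
```

View pics/now.png

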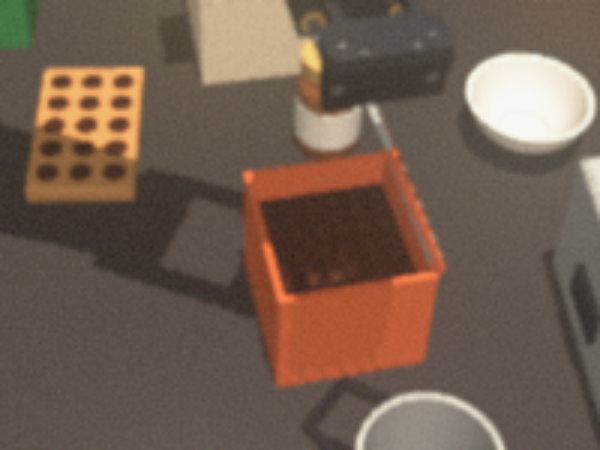

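The orange lid is close to upright and edge-on to the camera, with its tab at (375,115) against the finger. I'll push it past upright and then retreat.

Request:
drive_tool:
  commands:
    - [[0.006, 0, -0.003, 0, 0], [0.012, 0, -0.005, 0, 0], [0.018, 0, -0.006, 0, 0], [0.024, 0, -0.007, 0, 0], [0.03, 0, -0.007, 0, 0], [0.036, 0, -0.007, 0, 0], [0.042, 0, -0.007, 0, 0], [0.048, 0, -0.007, 0, 0], [0.054, 0, -0.007, 0, 0], [0.06, 0, -0.007, 0, 0], [0.066, 0, -0.007, 0, 0], [0.066, 0, -0.007, 0, 0]]

```text
time_s: 13.65
eef_pos: [0.6515, -0.1772, 0.2373]
orientation: [-0.0, 0.997, 0.072, -0.0]
ft_force: [0.6, 0.1, 0.1]
grip_width: 0.0006
gripper_force: 0.0
```

Request:
drive_tool:
  commands:
    - [[-0.04, 0, 0, 0, 0], [-0.1, 0, 0, 0, 0], [-0.1, 0, -0.06, 0, 0], [-0.2, 0, -0.1, 0, 0], [-0.2, 0, -0.1, 0, 0], [-0.2, 0, -0.1, 0, 0], [-0.2, 0, -0.1, 0, 0], [-0.2, 0, -0.1, 0, 0]]

```text
time_s: 14.65
eef_pos: [0.4537, -0.2058, 0.3363]
orientation: [-0.001, 0.997, 0.073, -0.001]
ft_force: [-0.8, 0.0, -0.1]
grip_width: 0.0004
gripper_force: 0.0
```

Run:
```python
from h import *
s=snapshot("side"); t=snapshot("top")
cv2.imwrite("pics/end.png",cv2.cvtColor(np.hstack([s["img"][90:384,120:400],t["img"][90:384,100:420]]),cv2.COLOR_RGB2BGR))
for q in(s,t):
    P=world(q); m=(np.hypot(P[...,0]-.66,P[...,1]+.18)<.1)&(P[...,2]>.115)&(P[...,2]<.25)&(P[...,0]>.62); p=P[m]
    v=np.linalg.svd(p-p.mean(0),full_matrices=False)[2][2]; print(m.sum(),p.max(0),"angle",np.pi/2+np.arcsin(abs(v[2])),v)
print(sensors.observe()["eef_pos"],sensors.observe()["ft_force"])
```

```text
1845 [ 0.69932848 -0.11381393  0.23211129] angle 1.9080354834999553 [-0.93204591 -0.14767142  0.33088303]
982 [ 0.70147068 -0.1135417   0.23556534] angle 1.9021432260222202 [-0.93612293 -0.13357672  0.32531696]
[ 0.45371103 -0.20583644  0.33627509] [ 0.20819892  0.16853223 -0.33576906]
```

View pics/end.png

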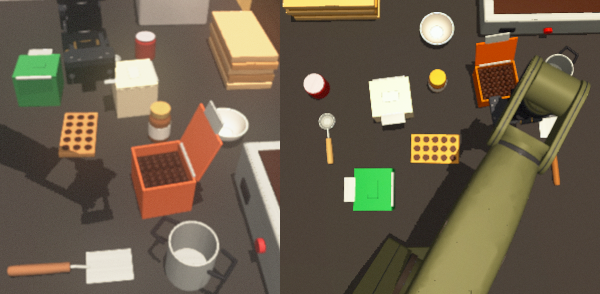

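The ivory lid is shut (top view at (390,98)). The orange lid leans on its stop at 1.90 rad (side view at (205,145)). Everything else stands where it did and the arm is clear, so I'm handing in.

```bash
python3 -c "
from station import workorder; print(workorder.close_job())"
```

```text
the job is handed in; nothing more can be done
None
```

The job is handed in after about 15 s of robot time: the ivory lid is shut, the orange lid rests open on its stop at about 1.90 rad, and by eye in the final pictures nothing else has moved; no verdict came back.

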